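Load bone chisels and an indicator vial for the autoclave

ROBOT

A 6-joint arm with a two-finger parallel gripper is mounted at the origin on the work surface. World frame = base frame: x ahead of the robot, y to its left, z up, the work surface at z = 0. Lengths are in m, angles in rad, forces in N, time in s.
With the tool pointing down it reaches from about 0.325 to 0.925 m from the base axis. Payload 3.1 kg.
Tool frame: the origin (TCP) lies midway between the tips of the shut fingers; the grasp point (between the pads) lies 19 mm behind it (manip.grip_point_offset is the distance from the TCP to the grasp point, in m); z points along the fingers, y is the line along which they close (so a half turn about z gives the same grasp; the last joint's range is limited). The gripper opens to 85 mm and grips with 20 to 120 N. Pads are 22 mm wide; open, the fingers measure 114 mm over their backs; the gripper's body (76 mm by 85 mm) begins 54 mm behind the grasp point. The pads swing forward as they close: fully open they stand 13 mm farther back than shut.
Start: joints at [-1.374, 0.217, 1.613, -0, 1.311, -0.112], TCP at [0.19, -0.595, 0.193] pointing down, gripper open.
Joint ranges: [-2.75, 2.75], [-0.78, 2.1], [0.31, 2.55], [-1.13, 4.27], [0.13, 2.63], [-2.58, 2.58]. Speed limits (rad/s): [2.79, 2.79, 3.14, 3.14, 3.14, 3.14].

INTERFACE

Orientations are given as [roll, pitch, yaw] about the fixed x, y, z axes, in that order (R = Rz(yaw) Ry(pitch) Rx(roll)).
In Python, from station import manip gives the robot as it stands.
- The arm moves only by the tool move_arm, never from a script. Its argument "increments" is a list of rows, each a list of 7 numbers: the shift along the tool's x, y, z as a fraction of full scale, then the turn, a rotation vector about the tool's x, y, z as a fraction of full scale, then the finger opening in mm, from 0 to 85.4. In form: [[dx, dy, dz, ax, ay, az, claw], ...]. A call has 1 to 8 rows; each row is the pose to reach, as a shift and turn from the pose commanded when the call began, along the tool's axes at that moment, turning the shorter way round; what a row does not reach only later rows make up. Full scale, the value 1, is 0.5 m for a shift and 180 degrees for a turn. A row lasts 1/12 s, in which the tool goes at most 41.7 mm and 7.16 degrees, less where a joint would pass 70% of its speed; a pose out of reach is approached as far as the arm can. A call with a number of a shift or a turn outside -1 to 1 is refused whole. A call with a gripper value outside its range is refused whole. The fingers move at their own pace and stop on an object; "grip_force" is the grip in N (left out, the last holds). Time passes only in rows, so rows that repeat a pose let the fingers close. It gives the time, the measured TCP pose, the force, the opening and the grip force at its end, in the units of the state.
- manip.read_state(): the state, without advancing time (a new reading comes with each control period).
- manip.get_image(name): name is "scene" or "top"; returns a dict with "pixels" (420x560x3 uint8, blue, green, red), "vfov" (degrees; the focal length in pixels is half the picture's height over the tangent of half this angle, whatever the lens; pixels are square), "cx", "cy" (the principal point, pixels), "R" (3x3) and "t" (3): a world point X has camera coordinates R X + t. Camera axes: x right, y down, z forward; pixel columns grow to the right and rows downward; lengths in m; the calibration is good to about 2 mm. A picture is of the moment at which its call begins. There is no depth.
- manip.close_job(): hands the job in; it is judged then, once.
The state is a dict: "time": time; "joint_pos": joint angles; "joint_velocities": joint speeds; "joint_efforts": joint torques, N m; "ee_pos": TCP position; "eef_rot": TCP orientation; "force": force on the tool from outside, world axes, zero at the start; "wrist_torque": the same for the moment, N m; "width": finger opening in m; "grasp_force": force on a finger pad.
Only numpy, scipy, OpenCV 4.12 (cv2) and the standard library are available. Lean on these libraries where they do the work, as an engineer would, in place of code of your own. Each camera call takes 0.05 s, during which the arm holds its last target. There are 200 camera calls.

TASK

Make up the load tray for the autoclave: take the two straight-handled bone chisels from the leaning rack and stand them upright, blade down, one in each narrow bay of the tray, with the blade resting on the bay's floor; let a chisel go only when its blade is almost at the floor, not from the mouth of the bay, because a fall spoils the edge. Pluck the tall indicator vial out of the pocket tray and lay or stand it in the shallow dish of the load tray. Leave the T-handled awl, the stoppers and the other things where they are.

Things in the scene. Friction and masses are not known exactly. Their poses are not given: they have to be found in the camera images.
- chisel_a: Bone chisel with a straight grooved handle, leaning 35 degrees from vertical, top towards the robot, 140 g. Steel, 200 mm long. Origin: centre of its lower end; z runs along it to the top. Blade 12 (y) x 5 mm (x) up to 26 mm, 10 mm shaft up to 90 mm, then round handle 16 mm across to 200 mm. Grip it in its top 45 mm: the rack's bar and 12 mm cheeks hold it 135 to 145 mm from the lower end.
- chisel_b: A second chisel, exactly like chisel_a. The two chisels and the awl stand in the rack's three places, 80 mm apart, in any order.
- awl: The T-handled awl in the rack, to be left there. Steel, 200 mm long. Origin: centre of its lower end; z runs along it to the top. Blade 12 (y) x 5 mm (x) up to 26 mm, 10 mm shaft up to 90 mm, then a round handle 16 mm across to 190 mm, crossed at 194 mm by a bar 10 mm thick and 44 mm long (along its y).
- awl_top (a point): The top of the awl, 200 mm along it.
- rack: Fixed leaning rack, white base plate 250 mm (y) x 150 mm (x, from -125 to +25) x 6 mm, with a steel toe lip and a steel bar on two legs. Origin: on the table under the middle of the line where the tips stand; places at y = -80, 0, +80 mm. The instruments lean to its -x; the bar, with its cheeks at most 135 mm high, stands 70 to 105 mm to the -x side.
- caddy: Fixed autoclave load tray, metal plate 165 mm (x, from -127 to +38) x 140 mm (y) x 6 mm, origin on the table midway between the two bays. It carries two square steel bays side by side along its y, 32 mm outside, 26 mm inside, rims 106 mm above the table, floors 9 mm above the table, and a square shallow dish on the -x side.
- bay_1 (a point): Centre of the inner floor of one bay (at the tray's y = -30 mm), 97 mm below its rim, open at the top; axes as the tray's, z up.
- bay_2 (a point): Centre of the inner floor of the other bay (at the tray's y = +30 mm), same size.
- dish (a point): Centre of the inner floor of the shallow dish, 54 mm square inside, floor 9 mm and rim 24 mm above the table, 90 mm to the -x side of the bays' row; axes as the tray's.
- pockets: Fixed white pocket tray 130 mm (x) x 50 mm (y) x 14 mm, origin on the table under its centre; three round pockets 16.5 mm wide and 10 mm deep at x = -40, 0, +40 mm.
- vial: The indicator vial, the tall one of the three in the pocket tray: clear plastic cylinder with a grey cap, 14 mm across, 34 mm tall, 12 g, standing in a pocket with its top 38 mm above the table. Origin: centre of its underside, z to its cap.
- vial_center (a point): The middle of the vial, 17 mm above its underside.
- stopper_1: Short dark rubber stopper, 14 mm across, 14 mm tall, in a pocket, its top 18 mm above the table; leave it. Origin: centre of its underside.
- stopper_2: Another stopper like stopper_1; leave it.
- bottle: White bottle 56 mm across, 120 mm tall; leave it. Origin: centre of its underside.
- jar: White jar 64 mm across, 75 mm tall; leave it. Origin: centre of its underside.
- cup: Small steel cup 60 mm across, 45 mm tall; leave it. Origin: centre of its underside.
- brush: Hand brush lying on the table; leave it.
Mind the look-alikes: they are no part of the job. What is shaped like the chisel_b but purple is not meant.

How it is judged:
By the outcome, as a careful person would: the job done as asked, in the order asked, and still so for the second after the job is handed in, with the robot touching nothing.
It also fails if it takes over 61 s, if anything falls off the work surface, if the arm or the gripper's body presses on something with over 40 N, if the wrist force passes 120 N, or if a joint passes its speed limit or range.

## Working session

There is one attempt and no reset: what is moved stays moved. The work goes in short steps, Python scripts to look and compute and a tool call to move; the robot and the scene stay as the last step left them, time stands still between calls to the robot, and variables do not carry over. Pictures are saved under pics/ and viewed, at most 10 in all, crops included, and the job is handed in when it is done.

Besides the shell and the picture viewer there is one more tool, called after "Request:" as a command line: name --pt "numbers of a row" for each row, then --argument value for the rest. move_arm: Moves the arm, as the interface text tells. Shift numbers are shares of 0.5 m and turn numbers shares of 180 degrees, none past 1 either way. Its arguments: {"type":"object","properties":{"increments":{"type":"array"},"grip_force":{"type":"number"}},"required":["increments"]}

```bash
ls; mkdir -p pics
cat > h.py <<'E'
import numpy as np, cv2, sys
sys.path.insert(0,'.')
from station import manip
from scipy.spatial.transform import Rotation as Ro
def cam(n):
    d=manip.get_image(n); p=np.array(d['pixels'],np.uint8); f=p.shape[0]/2/np.tan(np.radians(d['vfov'])/2)
    return p,dict(f=f,cx=d['cx'],cy=d['cy'],R=np.array(d['R']),t=np.array(d['t']))
def ray(c,u,v):
    d=c['R'].T@np.array([(u-c['cx'])/c['f'],(v-c['cy'])/c['f'],1]); return -c['R'].T@c['t'], d/np.linalg.norm(d)
def onz(c,u,v,z):
    o,d=ray(c,u,v); return o+d*(z-o[2])/d[2]
def proj(c,X):
    q=c['R']@np.array(X)+c['t']; return np.array([c['cx']+c['f']*q[0]/q[2],c['cy']+c['f']*q[1]/q[2]])
def tri(c1,p1,c2,p2):
    o1,d1=ray(c1,*p1);o2,d2=ray(c2,*p2)
    s=np.linalg.lstsq(np.c_[d1,-d2],o2-o1,rcond=None)[0]
    a=o1+s[0]*d1;b=o2+s[1]*d2; return (a+b)/2,np.linalg.norm(a-b)
E
python3 - <<'E'
from h import *
for n in('scene','top'):
    p,c=cam(n); cv2.imwrite(f'pics/{n}0.png',p); print(n,{k:np.round(v,3).tolist() for k,v in c.items()}, np.round(-c['R'].T@c['t'],3))
print(manip.read_state())
E
```

```text
pics
scene {'f': 479.216, 'cx': 285.572, 'cy': 205.844, 'R': [[0.648, 0.762, 0.003], [0.658, -0.557, -0.507], [-0.384, 0.33, -0.862]], 't': [-0.305, -0.205, 1.499]} [ 0.909 -0.377  1.189]
top {'f': 544.27, 'cx': 273.701, 'cy': 204.021, 'R': [[0.001, -1.0, 0.002], [-0.997, -0.001, -0.08], [0.08, -0.001, -0.997]], 't': [0.007, 0.432, 1.668]} [0.296 0.01  1.697]
{'time': 0.1, 'joint_pos': array([-1.37420278e+00,  2.17663379e-01,  1.61479722e+00,  1.46788506e-05,
        1.31132868e+00, -1.12211445e-01]), 'joint_velocities': array([ 1.82291163e-03, -7.55447248e-04, -4.00953288e-03, -3.02408351e-04,
       -4.40351999e-05, -1.36731172e-03]), 'joint_efforts': array([-6.18855229e-04, -3.98078156e+01, -3.04969668e+01, -1.04193932e-04,
        4.25788021e-03,  5.24612631e-06]), 'ee_pos': array([ 0.18980554, -0.59460811,  0.19209618]), 'eef_rot': array([-3.13941143e+00, -2.60059468e-04,  3.08800922e-01]), 'force': array([ 0.2192444 , -0.57206307, -0.9342764 ]), 'wrist_torque': array([-0.00675276, -0.02597253,  0.02140238]), 'grasp_force': 0.0, 'width': 0.0851739024654052}
```

View pics/scene0.png

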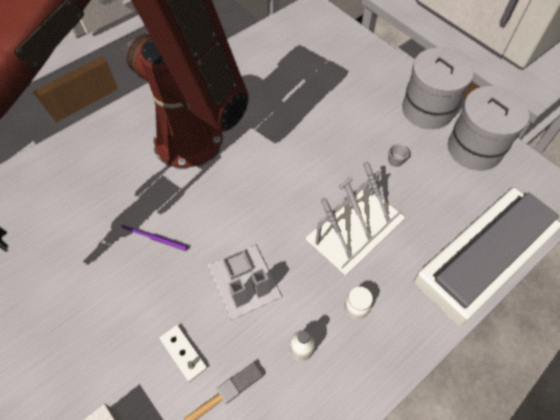

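View pics/top0.png

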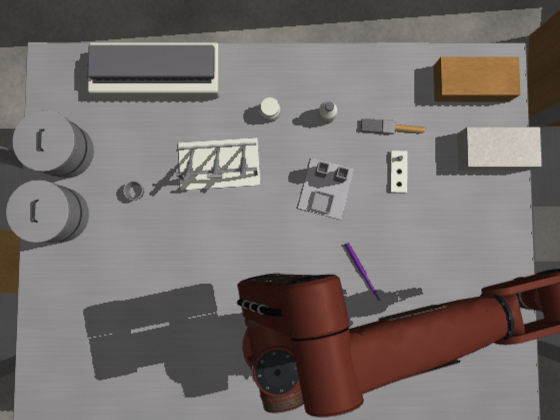

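The scene view shows the rack at (355,225), with the T-bar awl in the middle at (348,185) and chisels at (327,205) and (370,168). The load tray is at (245,280), the pocket tray at (183,352) and the purple look-alike at (155,240). The top view shows the rack at (218,163), the tray at (327,188) and the pockets at (399,172). I'll enlarge these to confirm which is which.

Run:
```python
from h import *
s=cv2.imread('pics/scene0.png');t=cv2.imread('pics/top0.png')
def cr(p,x,y,w,h,k): return cv2.resize(p[y:y+h,x:x+w],None,fx=k,fy=k,interpolation=cv2.INTER_CUBIC)
a=cr(s,300,155,112,120,3.5712)[:420,:400]; 
def box(p,x,y,w,h,W,H): return cv2.resize(p[y:y+h,x:x+w],(W,H),interpolation=cv2.INTER_CUBIC)
im=np.vstack([np.hstack([box(s,300,155,110,110,330,330),box(s,205,240,80,80,320,320) if 0 else box(s,205,240,82,82.__int__(),330,330)[:, :330][:, :140*0+330][:330]])[:, :660],])
im2=np.hstack([box(t,145,130,120,65,480,260),box(t,295,150,65,70,241,260)[:,:180*0+180]])
b=box(s,155,320,56,66,140,165)
im=np.hstack([im,np.vstack([b,box(t,385,145,28,33,140,165)])])
im2=np.hstack([box(t,145,130,120,65,480,260),box(t,295,152,70,57,320,260)])
cv2.imwrite('pics/c1.png',np.vstack([im,im2]));print(im.shape,im2.shape)
```

```text
File "<stdin>", line 6
    im=np.vstack([np.hstack([box(s,300,155,110,110,330,330),box(s,205,240,80,80,320,320) if 0 else box(s,205,240,82,82.__int__(),330,330)[:, :330][:, :140*0+330][:330]])[:, :660],])
                                                                                                                      ^
SyntaxError: invalid decimal literal
```

Run:
```python
from h import *
s=cv2.imread('pics/scene0.png');t=cv2.imread('pics/top0.png')
def box(p,x,y,w,h,W,H): return cv2.resize(p[y:y+h,x:x+w],(W,H),interpolation=cv2.INTER_CUBIC)
# scene rack k=3, scene caddy k=4, pockets k=2.5/5, top rack k=4, top caddy k=4.57
r1=np.hstack([box(s,300,155,110,110,330,330),box(s,205,240,82,82,330,330),np.vstack([box(s,155,320,56,66,140,165),box(t,385,145,28,33,140,165)])])
r2=np.hstack([box(t,145,130,120,65,480,260),box(t,295,152,70,57,320,260)])
cv2.imwrite('pics/c1.png',np.vstack([r1,r2]))
```

```text
(no output)
```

View pics/c1.png

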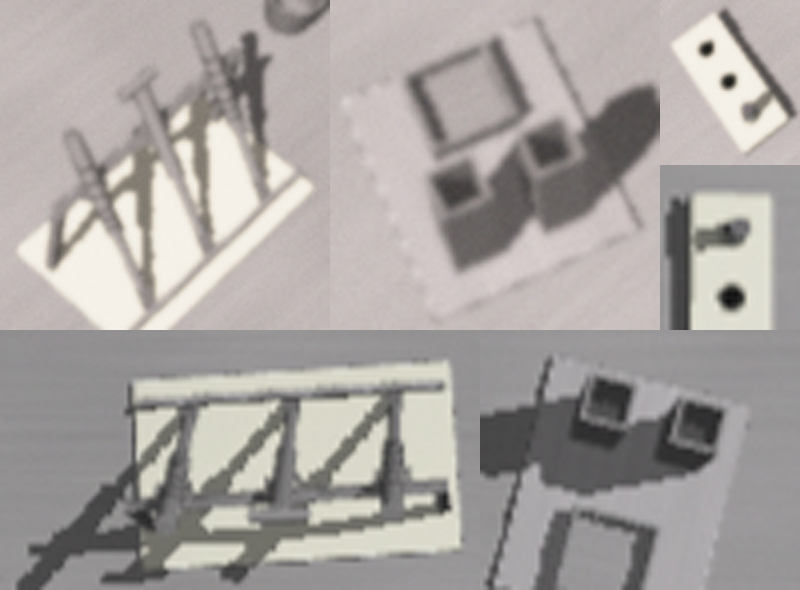

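The crop shows what is what. The middle rack piece, scene (348,190), has the crossbar, so it is the awl. The outer two, scene tops (324,200) and (367,163), are straight grooved grey chisels; the purple one on the table is the decoy. The vial is the tall piece in the third pocket, scene (193,364) and top (399,158); the short dark discs are stoppers.

Run:
```python
from h import *
s,cs=cam('scene');t,ct=cam('top')
np.set_printoptions(precision=4,suppress=True)
def P(n,a,b): 
    X,e=tri(cs,a,ct,b); print(n,X,'gap',round(e,4)); return X
P('A tip',(350,256),(243,146));P('A top',(324,200),(243.3,174))
P('B tip',(389,220.7),(192,148));P('B top',(366.7,163.3),(187,178.75))
P('awl top',(346,184),(215,178))
P('bay r',(237.8,286),(342.5,172.8));P('bay l',(259.4,275.5),(322.8,167.8))
for n,c,u in(('sc',cs,[(237.8,286),(259.4,275.5)]),('top',ct,[(342.5,172.8),(322.8,167.8)])): print(n,[onz(c,*q,.106) for q in u])
print('dish',onz(cs,239,263.6,.02),onz(ct,321,203,.02))
for n,p,c in(('sc',s,cs),('top',t,ct)):
    h=cv2.cvtColor(p,cv2.COLOR_BGR2HSV); m=((p.min(2)>165)&(h[...,2]>205)).astype(np.uint8) if n=='top' else (p.min(2)>222).astype(np.uint8)
    if n=='top': m=((p[...,1].astype(int)-p[...,0]>8)&(p.min(2)>110)).astype(np.uint8)
    else: m=((p[...,1].astype(int)-p[...,0]>4)&(p.min(2)>190)).astype(np.uint8)
    m=cv2.morphologyEx(m,cv2.MORPH_CLOSE,np.ones((5,5)))
    k,l,st,ce=cv2.connectedComponentsWithStats(m)
    for i in range(1,k):
        if st[i,4]<350: continue
        z=.014 if st[i,4]<1500 else .006
        ys,xs=np.nonzero(l==i)
        hull=cv2.convexHull(np.c_[xs,ys])[:,0]
        W=np.array([onz(c,*q,z)[:2] for q in hull]); r=cv2.minAreaRect((W*1000).astype(np.float32))
        print(n,st[i],r)
# vial dark/gray pixels & pockets in scene
```

```text
A tip [0.6144 0.1046 0.012 ] gap 0.0004
A top [0.5042 0.0947 0.1742] gap 0.0015
B tip [0.6076 0.264  0.0117] gap 0.0003
B top [0.492  0.2548 0.1716] gap 0.0048
awl top [0.4966 0.1779 0.1547] gap 0.0054
bay r [ 0.5185 -0.1935  0.1018] gap 0.0034
bay l [ 0.5323 -0.1364  0.1036] gap 0.0007
sc [array([ 0.5209, -0.1928,  0.106 ]), array([ 0.5333, -0.1367,  0.106 ])]
top [array([ 0.517 , -0.1945,  0.106 ]), array([ 0.5318, -0.1365,  0.106 ])]
dish [ 0.4425 -0.1377  0.02  ] [ 0.4347 -0.1382  0.02  ]
sc [ 417  188  143  133 2954] ((846.7569580078125, 406.56671142578125), (451.74853515625, 165.56297302246094), 89.5489273071289)
sc [ 305  195   99   81 3055] ((559.343017578125, 178.69656372070312), (154.2216796875, 253.69180297851562), 3.7175607681274414)
sc [347 286  25  30 548] ((717.9411010742188, 32.36069107055664), (58.202449798583984, 77.64900207519531), 21.085481643676758)
sc [ 159  325   46   56 1050] ((532.93310546875, -383.75567626953125), (52.69925308227539, 133.10166931152344), 88.28080749511719)
top [  88   42  132   53 1911] ((866.2186279296875, 389.82305908203125), (169.32177734375, 415.7959899902344), 0.10534947365522385)
top [ 467  128   74   39 2748] ((613.6043701171875, -715.1702880859375), (120.9412841796875, 227.6094207763672), 0.09087853133678436)
top [ 178  138   82   52 2829] ((560.3135986328125, 180.61065673828125), (148.6002197265625, 249.13082885742188), 3.756869077682495)
top [391 151  16  42 667] ((534.467529296875, -381.07470703125), (46.926292419433594, 129.45286560058594), 89.08061981201172)
```

The measurements agree. The rack yaw is 3.7° with tips at (0.615,0.103) and (0.605,0.263). The bays are 58 mm apart at about (0.519,-0.194) and (0.5325,-0.1365), and the heights match those given. Next I'll compute the moves.

```bash
cat >> h.py <<'E'
np.set_printoptions(precision=4,suppress=True)
yr=np.radians(3.74); ex=np.array([np.cos(yr),np.sin(yr),0]); ey=np.array([-np.sin(yr),np.cos(yr),0])
d=-ex*np.sin(np.radians(35))+np.array([0,0,np.cos(np.radians(35))])
tipA=np.array([.615,.1035,.0075]); tipB=np.array([.605,.263,.0075])
def Rlean(): 
    z=-d; y=-ey; return np.c_[np.cross(y,z),y,z]
def Rdown(yaw): return Ro.from_euler('xyz',[np.pi,0,np.radians(yaw)]).as_matrix()
def cur():
    s=manip.read_state(); return np.array(s['ee_pos']),Ro.from_euler('xyz',s['eef_rot']).as_matrix(),s
def inc(tgts,off=.019):
    "list of (name, grasp point, R): increments from the pose now"
    p,R,s=cur(); print('t',s['time'],'w',round(s['width'],4),'F',s['force'])
    for n,g,Rt in tgts:
        T=np.array(g)+off*Rt[:,2]
        print(n,(R.T@(T-p))/.5,Ro.from_matrix(R.T@Rt).as_rotvec()/np.pi)
E
python3 - <<'E'
from h import *
g=tipA+.178*d
inc([('mid',[.40,-.2,.30],Rdown(8)),('pre',g+.1*d,Rlean())])
E
```

```text
t 0.2 w 0.0851 F [-0.5806 -0.293  -0.4507]
mid [ 0.6404 -0.6249 -0.176 ] [-0.0005 -0.      0.0538]
pre [ 0.9462 -1.144  -0.0525] [-0.0242  0.1935  0.0749]
```

Request:
move_arm --pt "0.64 -0.625 -0.176 0 0 0.054 45" --pt "0.64 -0.625 -0.176 0 0 0.054 45" --pt "0.64 -0.625 -0.176 0 0 0.054 45" --pt "0.64 -0.625 -0.176 0 0 0.054 45" --pt "0.64 -0.625 -0.176 0 0 0.054 45" --pt "0.64 -0.625 -0.176 0 0 0.054 45" --pt "0.64 -0.625 -0.176 0 0 0.054 45" --pt "0.64 -0.625 -0.176 0 0 0.054 45" --grip_force 40

```text
time: 0.87
ee_pos: [0.3438, -0.3047, 0.2579]
eef_rot: [3.142, -0.0, 0.139]
force: [0.5, 0.1, -0.0]
width: 0.0451
grasp_force: 0.0
```

Run:
```python
from h import *
g=tipA+.178*d
inc([('pre',g+.1*d,Rlean())]); print(cur()[0])
```

```text
t 0.8667 w 0.0451 F [ 0.478   0.0759 -0.0196]
pre [ 0.3536 -0.7553  0.0765] [-0.0071  0.1943  0.0226]
[ 0.3438 -0.3047  0.2579]
```

Request:
move_arm --pt "0.354 -0.755 0.076 -0.007 0.194 0.022 45" --pt "0.354 -0.755 0.076 -0.007 0.194 0.022 45" --pt "0.354 -0.755 0.076 -0.007 0.194 0.022 45" --pt "0.354 -0.755 0.076 -0.007 0.194 0.022 45" --pt "0.354 -0.755 0.076 -0.007 0.194 0.022 45" --pt "0.354 -0.755 0.076 -0.007 0.194 0.022 45" --pt "0.354 -0.755 0.076 -0.007 0.194 0.022 45" --pt "0.354 -0.755 0.076 -0.007 0.194 0.022 45"

```text
time: 1.53
ee_pos: [0.4423, 0.0031, 0.2252]
eef_rot: [-3.141, -0.609, 0.063]
force: [0.4, -1.3, 0.3]
width: 0.0453
grasp_force: 0.0
```

Run:
```python
from h import *
g=tipA+.178*d
inc([('pre',g+.1*d,Rlean())]); print(cur()[0])
```

```text
t 1.5333 w 0.0453 F [ 0.3843 -1.3011  0.2548]
pre [ 0.0431 -0.178   0.0438] [ 0.0001  0.0007 -0.0005]
[0.4423 0.0031 0.2252]
```

Request:
move_arm --pt "0.043 -0.178 0.044 0 0 0 45" --pt "0.043 -0.178 0.044 0 0 0 45" --pt "0.043 -0.178 0.044 0 0 0 45" --pt "0.043 -0.178 0.044 0 0 0 45" --pt "0.043 -0.178 0.044 0 0 0 45" --pt "0.043 -0.178 0.044 0 0 0 45"

```text
time: 2.03
ee_pos: [0.4668, 0.0927, 0.2209]
eef_rot: [3.141, -0.608, 0.068]
force: [0.2, -0.5, 0.1]
width: 0.0451
grasp_force: 0.0
```

Run:
```python
from h import *
g=tipA+.178*d
inc([('pre',g+.1*d,Rlean()),('grasp',g,Rlean()),('up',g+[-.01,0,.15],Rlean())]); print(cur()[0])
p,c=cam('scene'); x,y=270,90; cv2.imwrite('pics/s2.png',cv2.resize(p[y:y+190,x:x+180],None,fx=3,fy=3,interpolation=cv2.INTER_CUBIC))
```

```text
t 2.0333 w 0.0451 F [ 0.2256 -0.5342  0.1094]
pre [-0.0013 -0.0021  0.0021] [-0.0002  0.0009  0.0007]
grasp [-0.0007 -0.002   0.2021] [-0.0002  0.0009  0.0007]
up [ 0.1543 -0.0031 -0.0555] [-0.0002  0.0009  0.0007]
[0.4668 0.0927 0.2209]
```

View pics/s2.png

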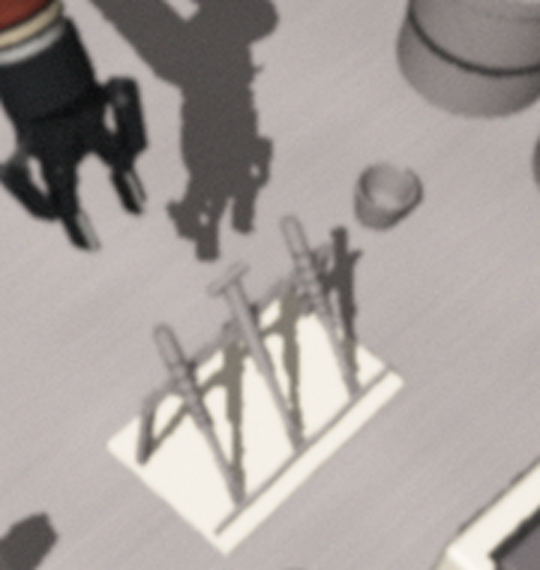

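The fingertips at about (90,245) and (138,208) straddle the extended axis of the near chisel, whose top is at (160,330). The awl is behind it with its crossbar, so I'm going in along the axis.

Request:
move_arm --pt "0 -0.002 0.1 0 0.001 0 45" --pt "0 -0.002 0.15 0 0.001 0 45" --pt "0 -0.002 0.202 0 0.001 0 45" --pt "0 -0.002 0.202 0 0.001 0 45" --pt "0 -0.002 0.202 0 0.001 0 45" --pt "0 -0.002 0.202 0 0.001 0 10" --pt "0 -0.002 0.202 0 0.001 0 10" --pt "0 -0.002 0.202 0 0.001 0 10" --grip_force 60

```text
time: 2.75
ee_pos: [0.5258, 0.0978, 0.1412]
eef_rot: [-3.141, -0.617, 0.066]
force: [-3.1, 1.7, 5.0]
width: 0.011
grasp_force: 3.9
```

Request:
move_arm --pt "0 0 0 0 0 0 10" --pt "0 0 0 0 0 0 10"

```text
time: 2.92
ee_pos: [0.5258, 0.0981, 0.1411]
eef_rot: [3.141, -0.617, 0.068]
force: [-6.2, -0.7, 7.2]
width: 0.0101
grasp_force: 4.5
```

Run:
```python
from h import *
g=tipA+.178*d
inc([('grasp',g,Rlean()),('up1',g+[-.005,0,.05],Rlean()),('up',g+[-.01,0,.17],Rlean())]); print(cur()[2]['grasp_force'])
```

```text
t 2.9167 w 0.0101 F [-6.161  -0.6588  7.2438]
grasp [-0.0069  0.0008  0.0033] [-0.0003 -0.0018  0.0007]
up1 [ 0.0427  0.0002 -0.0841] [-0.0003 -0.0018  0.0007]
up [ 0.1734 -0.0003 -0.2857] [-0.0003 -0.0018  0.0007]
4.521523809526116
```

The opening of 10 mm is less than the 16 mm handle, so this isn't a proper grasp. I'll look.

Run:
```python
from h import *
p,c=cam('scene'); x,y=280,120; 
q,ct=cam('top')
a=cv2.resize(p[y:y+140,x:x+130],None,fx=4,fy=4,interpolation=cv2.INTER_CUBIC)
b=cv2.resize(q[125:195,200:270],None,fx=4,fy=4,interpolation=cv2.INTER_CUBIC)
b=np.vstack([b,np.zeros((280,280,3),np.uint8)])
cv2.imwrite('pics/s3.png',np.hstack([a,b]))
R=cur()[1];P=cur()[0];print('tcp px',proj(c,P),'grip px',proj(c,P-.019*R[:,2]),'top',proj(ct,P),proj(ct,P-.019*R[:,2]))
```

```text
tcp px [329.6564 211.674 ] grip px [326.9553 205.8586] top [242.5239 167.9058] [242.458  170.9208]
```

View pics/s3.png

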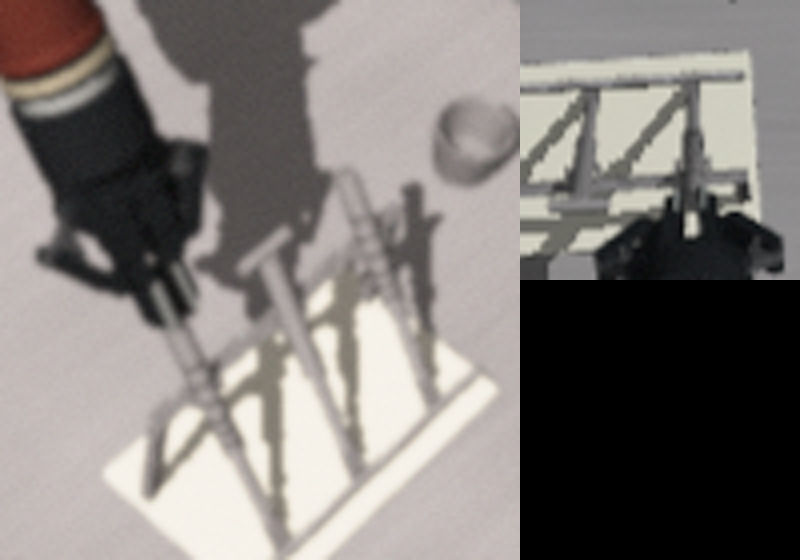

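Run:
```python
from h import *
p,c=cam('scene');q,ct=cam('top')
print('pre tcp proj',proj(c,[.4668,.0927,.2209]),'seen (308,165)')
print('tip triang now',tri(c,(323.5,198.5),ct,(242.5,173.7)),'ee',cur()[0])
print('chisel top now', proj(c,tipA+.2*d),proj(ct,tipA+.2*d), proj(c,tipA),proj(ct,tipA))
a=cv2.resize(p[165:240,295:370],(590,590),interpolation=cv2.INTER_CUBIC)
cv2.imwrite('pics/s4.png',a)
```

```text
pre tcp proj [313.9957 180.4084] seen (308,165)
tip triang now (array([0.5033, 0.0954, 0.1798]), np.float64(0.0016331182899219571)) ee [0.526  0.0983 0.1411]
chisel top now [323.0118 199.3629] [242.6595 175.2728] [349.5966 257.109 ] [243.3743 146.0253]
```

View pics/s4.png

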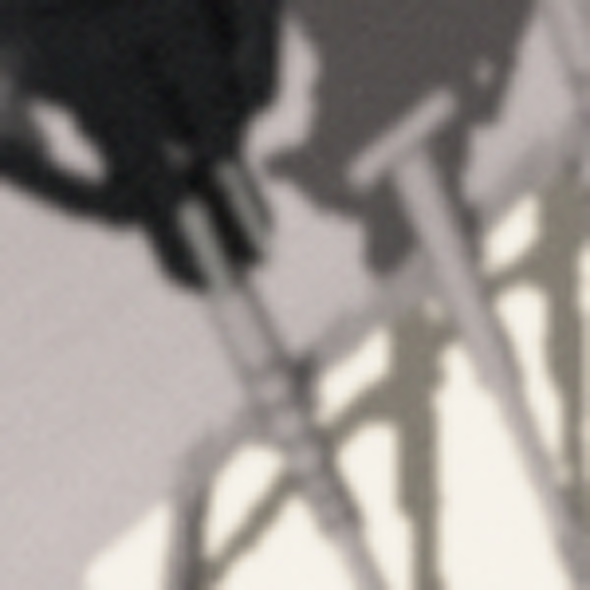

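The fingers end at about px (323,199), right at the chisel's top, and a 10 mm gap with only 4.5 N means they shut above it. Triangulating the fingertips puts them about 40 mm behind the reported TCP, straight along the tool axis. I'll check the interface's offset, then open and advance while watching the force.

Run:
```python
from h import *
print([ (a,getattr(manip,a)) for a in dir(manip) if not a.startswith('_')])
```

```text
[('PlanningError', <class 'station.PlanningError'>), ('close_job', <function connect.<locals>.done at 0x7f9a7b218540>), ('get_image', <function make.<locals>.drawn_camera at 0x7f9a7b218e00>), ('grip_point_offset', 0.0187), ('read_state', <function make.<locals>.<lambda> at 0x7f9a7b219300>)]
```

Request:
move_arm --pt "-0.007 0.001 0 0 -0.002 0 45" --pt "-0.007 0.001 -0.03 0 -0.002 0 45" --pt "-0.007 0.001 -0.06 0 -0.002 0 45" --pt "-0.007 0.001 -0.06 0 -0.002 0 45" --pt "-0.007 0.001 -0.06 0 -0.002 0 45"

```text
time: 3.53
ee_pos: [0.5054, 0.0963, 0.1624]
eef_rot: [3.141, -0.609, 0.068]
force: [-0.0, 0.3, -0.2]
width: 0.0447
grasp_force: 0.0
```

Run:
```python
from h import *
p,c=cam('scene');q,ct=cam('top'); P,R,s=cur(); print(P,s['width'],s['force'])
for k in (0,.013,.04,.05): 
  for sy in(-1,1):
    X=P-k*R[:,2]+sy*.03*R[:,1]; print(k,sy,proj(c,X).round(1),proj(ct,X).round(1))
a=cv2.resize(p[150:225,280:355],(560,560),interpolation=cv2.INTER_CUBIC)
b=cv2.resize(q[140:210,215:245+25],(240,305),interpolation=cv2.INTER_CUBIC)
b=cv2.resize(q[150:200,222:262],(240,300),interpolation=cv2.INTER_CUBIC)
cv2.imwrite('pics/s5.png',np.hstack([a,np.vstack([b,np.zeros((260,240,3),np.uint8)])]))
```

```text
[0.5046 0.0962 0.1607] 0.044948392003511986 [-0.1237 -0.2259  0.0614]
0 -1 [332.1 195.5] [232.3 175. ]
0 1 [315.6 209.8] [253.3 173.6]
0.013 -1 [330.3 191.4] [232.2 177.1]
0.013 1 [313.6 205.8] [253.4 175.7]
0.04 -1 [326.5 182.9] [231.9 181.6]
0.04 1 [309.6 197.3] [253.4 180.2]
0.05 -1 [325.1 179.7] [231.8 183.3]
0.05 1 [308.1 194.1] [253.5 181.8]
```

View pics/s5.png

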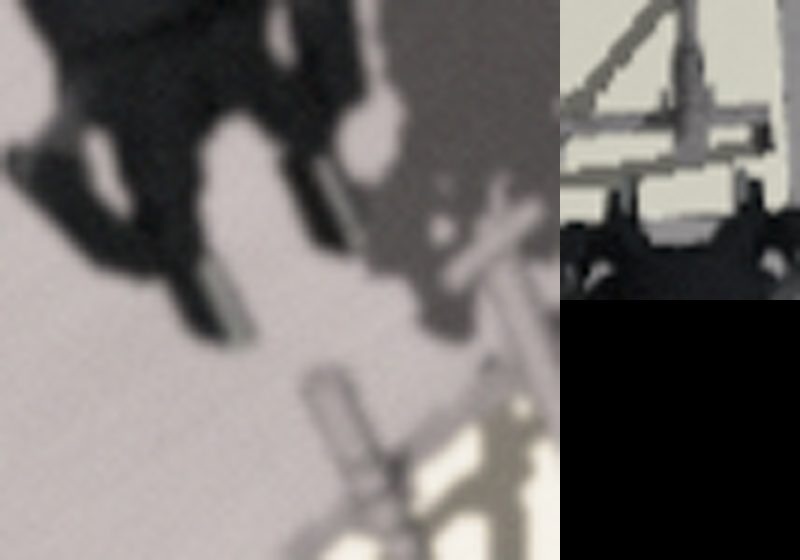

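Fingertips at crop (235,345) and (350,250), which is scene px (311.5,196) and (327,183.5). That confirms they sit about 40 mm behind the reported TCP, so I advance about 66 mm.

Request:
move_arm --pt "0 0 0.06 0 0 0 45" --pt "0 0 0.1 0 0 0 45" --pt "0 0 0.132 0 0 0 45" --pt "0 0 0.132 0 0 0 45" --pt "0 0 0.132 0 0 0 45" --pt "0 0 0.132 0 0 0 8" --pt "0 0 0.132 0 0 0 8" --pt "0 0 0.132 0 0 0 8" --grip_force 60

```text
time: 4.3
ee_pos: [0.5425, 0.0989, 0.1079]
eef_rot: [-3.142, -0.608, 0.067]
force: [-0.9, 1.0, 1.0]
width: 0.0146
grasp_force: 58.3
```

Request:
move_arm --pt "0 0 0 0 0 0 8" --pt "0 0 0 0 0 0 8"

```text
time: 4.47
ee_pos: [0.5426, 0.0989, 0.1078]
eef_rot: [3.142, -0.608, 0.068]
force: [-1.6, 2.1, 3.8]
width: 0.0145
grasp_force: 58.4
```

Run:
```python
from h import *
P,R,s=cur(); print(P,s['grasp_force'],'s along',(P-tipA)@d, 'perp',R.T@(P-tipA-d*((P-tipA)@d)))
inc([('up',P-.019*R[:,2]+[-.005,0,.05],R),('up2',P-.019*R[:,2]+[-.01,0,.17],R)])
```

```text
[0.5426 0.0989 0.1078] 58.43834638595581 s along 0.12379965140006638 perp [-0.0019 -0.0002  0.    ]
t 4.4667 w 0.0145 F [-1.6348  2.0796  3.8479]
up [ 0.0489 -0.0007 -0.0878] [0. 0. 0.]
up2 [ 0.1778 -0.0013 -0.2905] [0. 0. 0.]
```

It's gripped at 58 N, with the width near the handle's diameter. Lifting straight up, out of the cheeks.

Request:
move_arm --pt "0.02 0 -0.035 0 0 0 8" --pt "0.049 -0.001 -0.088 0 0 0 8" --pt "0.08 -0.001 -0.14 0 0 0 8" --pt "0.13 -0.001 -0.22 0 0 0 8" --pt "0.178 -0.001 -0.29 0 0 0 8" --pt "0.178 -0.001 -0.29 0 0 0 8" --pt "0.178 -0.001 -0.29 0 0 0 8"

```text
time: 5.05
ee_pos: [0.5354, 0.0987, 0.2833]
eef_rot: [3.141, -0.616, 0.068]
force: [0.0, -0.1, -1.7]
width: 0.0148
grasp_force: 59.4
```

```bash
cat >> h.py <<'E'
yc=-13.4
bays={1:np.array([.519,-.1937]),2:np.array([.5325,-.1366])}
E
python3 - <<'E'
from h import *
p,c=cam('scene');q,ct=cam('top'); P,R,s=cur(); print(P,s['width'],s['grasp_force'])
a=cv2.resize(p[90:250,230:400],None,fx=3,fy=3,interpolation=cv2.INTER_CUBIC)
cv2.imwrite('pics/s6.png',a); cv2.imwrite('pics/s6t.png',q)
# target: vertical, reported TCP height so blade tip well above rims: tip = TCPrep - .1238
inc([('ab1',[*bays[1],.30],Rdown(yc)),('ab2',[*bays[2],.30],Rdown(yc))],0)
E
```

```text
[0.5318 0.0985 0.2754] 0.014461633188969453 59.395946860313416
t 5.15 w 0.0145 F [-0.4959  0.0635 -1.2078]
ab1 [-0.0256  0.5813 -0.0773] [-0.0288 -0.1908  0.093 ]
ab2 [ 0.0029  0.4692 -0.0577] [-0.0288 -0.1908  0.093 ]
```

View pics/s6.png

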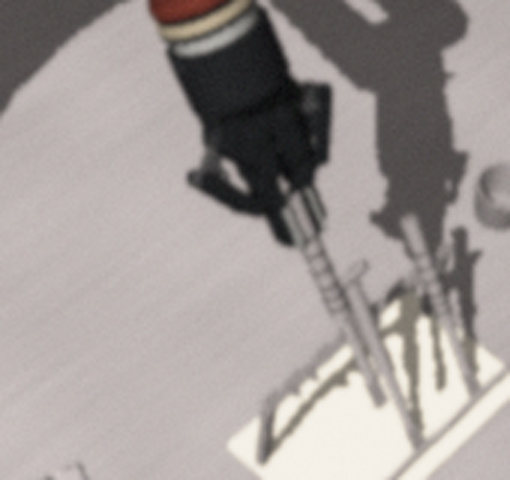

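Chisel A hangs from the gripper with its blade tip at crop (378,402), scene (356,224), and the awl and other chisel are undisturbed. Next it goes over bay 1, turned upright.

Request:
move_arm --pt "0 0.03 -0.075 -0.01 -0.03 0.02 8" --pt "-0.026 0.581 -0.077 -0.029 -0.191 0.093 8" --pt "-0.026 0.581 -0.077 -0.029 -0.191 0.093 8" --pt "-0.026 0.581 -0.077 -0.029 -0.191 0.093 8" --pt "-0.026 0.581 -0.077 -0.029 -0.191 0.093 8" --pt "-0.026 0.581 -0.077 -0.029 -0.191 0.093 8" --pt "-0.026 0.581 -0.077 -0.029 -0.191 0.093 8" --pt "-0.026 0.581 -0.077 -0.029 -0.191 0.093 8"

```text
time: 5.82
ee_pos: [0.5186, -0.197, 0.2958]
eef_rot: [-3.141, 0.007, -0.236]
force: [0.6, 0.4, -1.2]
width: 0.0148
grasp_force: 59.3
```

Run:
```python
from h import *
print(cur()[0])
inc([('ab1',[*bays[1],.30],Rdown(yc))],0)
```

```text
[ 0.5186 -0.197   0.2958]
t 5.8167 w 0.0148 F [ 0.576   0.4005 -1.244 ]
ab1 [-0.0007 -0.0067 -0.0084] [-0.0001  0.0021 -0.0008]
```

Request:
move_arm --pt "0 -0.006 -0.008 0 0.002 0 8" --pt "0 -0.006 -0.008 0 0.002 0 8" --pt "0 -0.006 -0.008 0 0.002 0 8"

```text
time: 6.07
ee_pos: [0.5195, -0.1895, 0.3024]
eef_rot: [-3.14, -0.003, -0.234]
force: [-0.3, -0.0, -0.8]
width: 0.0144
grasp_force: 59.3
```

Run:
```python
from h import *
p,c=cam('scene');q,ct=cam('top'); P,R,s=cur(); print(P,s['eef_rot'],s['width'])
X=P-[0,0,.1238]; print('pred tip',X,proj(c,X),proj(ct,X)); print('pred top',proj(c,X+[0,0,.2]))
a=cv2.resize(p[200:330,190:300],None,fx=4.5,fy=4.5,interpolation=cv2.INTER_CUBIC)
b=cv2.resize(q[150:225,295:365],None,fx=4,fy=4,interpolation=cv2.INTER_CUBIC); b=np.vstack([b,np.zeros((285,280,3),np.uint8)])
cv2.imwrite('pics/s7.png',np.hstack([a,b]))
```

```text
[ 0.5199 -0.189   0.3035] [-3.1406 -0.0053 -0.2324] 0.014783365104373536
pred tip [ 0.5199 -0.189   0.1797] [236.1567 272.8352] [343.8908 168.1716]
pred top [227.0863 232.1477]
```

View pics/s7.png

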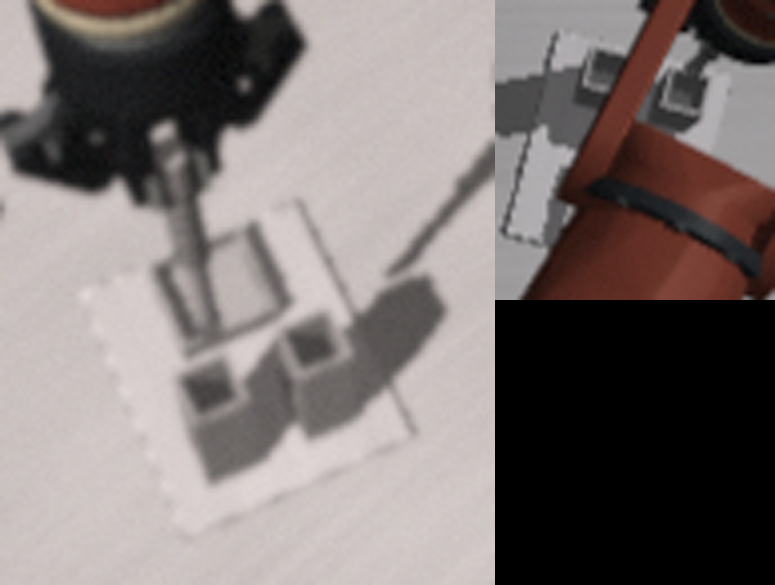

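The blade tip is at crop (205,335), scene (235.6,274.4), against a predicted (236.2,272.8). The chisel is upright and the offset is along the tool. Bay 1's mouth is at scene (237,286). I'll correct and then descend.

Run:
```python
from h import *
print(cur()[0])
inc([('ab',[*bays[1],.27],Rdown(yc)),('in',[*bays[1],.16],Rdown(yc))],0)
```

```text
[ 0.5199 -0.189   0.3035]
t 6.1667 w 0.0148 F [-0.4173  0.2373 -0.6498]
ab [-0.      0.0097  0.0671] [-0.0003 -0.0017  0.0005]
in [-0.0012  0.0099  0.2871] [-0.0003 -0.0017  0.0005]
```

Request:
move_arm --pt "0 0.01 0.04 0 -0.001 0 8" --pt "0 0.01 0.067 0 -0.001 0 8" --pt "0 0.01 0.067 0 -0.001 0 8" --pt "0 0.01 0.067 0 -0.001 0 8" --pt "0 0.01 0.067 0 -0.001 0 8" --pt "0 0.01 0.067 0 -0.001 0 8"

```text
time: 6.67
ee_pos: [0.5201, -0.1952, 0.2724]
eef_rot: [3.141, -0.006, -0.233]
force: [-0.2, -0.2, -0.8]
width: 0.0148
grasp_force: 59.4
```

Run:
```python
from h import *
print(cur()[0])
inc([('ab',[*bays[1],.27],Rdown(yc)),('in',[*bays[1],.16],Rdown(yc))],0)
p,c=cam('scene')
X=cur()[0]
for z in(.1238,.13): print(proj(c,X-[0,0,z]))
g=cv2.cvtColor(p,cv2.COLOR_BGR2GRAY)[264:292,226:250]; print(g[::1])
```

```text
[ 0.5201 -0.1952  0.2724]
t 6.6667 w 0.0148 F [-0.2318 -0.2189 -0.7629]
ab [-0.003  -0.0025  0.0049] [ 0.0001 -0.0019  0.0002]
in [-0.0043 -0.0025  0.2249] [ 0.0001 -0.0019  0.0002]
[235.1594 279.7758]
[235.3942 280.7742]
[[119 100 103 116 118 109  96  79  72 108 160 182 185 185 186 183 185 186
  184 185 180 172 162 152]
 [138 109 103 113 122 114  99  85  81 112 160 181 185 185 184 184 186 185
  186 185 184 177 170 158]
 [155 124 107 117 131 122 106  94  89 121 162 179 185 185 186 184 187 186
  187 185 184 180 174 165]
 [164 137 114 118 130 127 114  98  97 128 167 183 185 188 188 185 185 186
  187 184 183 184 175 168]
 [179 150 125 109 125 131 122 107  99 128 168 185 185 183 185 189 184 184
  183 184 184 178 169 159]
 [185 165 135 108 111 123 127 116 103 122 160 181 184 187 185 184 184 182
  184 183 179 168 154 141]
 [195 174 145 112 106 119 131 125 105 113 150 178 185 187 182 184 182 179
  177 170 161 147 134 128]
 [201 184 156 123 106 115 131 126 110 105 138 174 182 184 185 179 173 165
  156 147 137 126 128 137]
 [203 194 174 140 112 110 127 132 112 105 130 169 179 179 170 162 150 
[... 1250 characters left out ...]
04 192 169 132  98  80  74  73  74  74  73  76  77  89 128 151 153
  131 107  99  98  99  99]
 [209 203 195 174 149 112  83  74  71  70  69  71  69  72  83 106 144 154
  140 113 101  99 101  98]
 [208 207 197 181 160 133  94  74  73  69  72  70  74  74  79 100 130 149
  151 125 101 103  96 100]
 [208 206 200 185 167 147 109  81  73  69  69  70  77  77  86 104 131 146
  145 128 106 101  99  99]
 [206 207 202 189 171 155 126  96  76  70  74  76  89 100 120 135 142 139
  134 118 103 100  98  99]
 [207 209 205 192 173 162 144 113  88  79  86 101 116 130 142 144 136 126
  118 110 100  99  96 100]
 [207 208 206 197 175 161 153 130 105 103 115 127 135 138 139 126 120 111
  107 105 101  98  97  99]]
```

Request:
move_arm --pt "-0.003 -0.002 0.02 0 -0.002 0 8" --pt "-0.003 -0.002 0.07 0 -0.002 0 8" --pt "-0.003 -0.002 0.12 0 -0.002 0 8" --pt "-0.003 -0.002 0.16 0 -0.002 0 8" --pt "-0.004 -0.002 0.2 0 -0.002 0 8" --pt "-0.004 -0.002 0.225 0 -0.002 0 8" --pt "-0.004 -0.002 0.225 0 -0.002 0 8" --pt "-0.004 -0.002 0.225 0 -0.002 0 8"

```text
time: 7.38
ee_pos: [0.5179, -0.1939, 0.1583]
eef_rot: [-3.141, 0.003, -0.234]
force: [0.5, 0.5, -0.6]
width: 0.0145
grasp_force: 59.4
```

Run:
```python
from h import *
print(cur()[0])
inc([('in',[*bays[1],.138],Rdown(yc))],0)
```

```text
[ 0.5179 -0.1939  0.1583]
t 7.3833 w 0.0145 F [ 0.4821  0.5393 -0.6416]
in [ 0.0021 -0.0008  0.0405] [-0.0002  0.0011 -0.0001]
```

Request:
move_arm --pt "0.002 0 0.01 0 0 0 8" --pt "0.002 0 0.018 0 0 0 8" --pt "0.002 0 0.024 0 0 0 8" --pt "0.002 0 0.03 0 0 0 8" --pt "0.002 0 0.034 0 0 0 8" --pt "0.002 0 0.036 0 0 0 8" --pt "0.002 0 0.036 0 0 0 8"

```text
time: 7.97
ee_pos: [0.5191, -0.1942, 0.1406]
eef_rot: [-3.141, 0.002, -0.234]
force: [0.1, -0.1, -0.6]
width: 0.0144
grasp_force: 59.4
```

Request:
move_arm --pt "0 0 0.003 0 0 0 8" --pt "0 0 0.006 0 0 0 8" --pt "0 0 0.006 0 0 0 8"

```text
time: 8.22
ee_pos: [0.5191, -0.1942, 0.1376]
eef_rot: [-3.141, 0.002, -0.234]
force: [-0.3, 0.0, -1.5]
width: 0.0145
grasp_force: 59.4
```

Request:
move_arm --pt "0 0 0.003 0 0 0 8" --pt "0 0 0.005 0 0 0 8" --pt "0 0 0.005 0 0 0 8"

```text
time: 8.47
ee_pos: [0.5191, -0.1942, 0.1351]
eef_rot: [-3.141, 0.002, -0.234]
force: [0.7, 0.4, -0.1]
width: 0.0143
grasp_force: 59.4
```

Request:
move_arm --pt "0 0 0.002 0 0 0 8" --pt "0 0 0.003 0 0 0 8" --pt "0 0 0.003 0 0 0 8"

```text
time: 8.72
ee_pos: [0.5194, -0.1944, 0.1341]
eef_rot: [-3.142, 0.002, -0.234]
force: [0.4, 0.2, -0.3]
width: 0.0145
grasp_force: 59.5
```

Request:
move_arm --pt "0 0 0.002 0 0 0 8" --pt "0 0 0.003 0 0 0 8" --pt "0 0 0.003 0 0 0 8"

```text
time: 8.97
ee_pos: [0.5201, -0.1946, 0.134]
eef_rot: [3.141, 0.0, -0.234]
force: [-0.9, 1.0, 4.4]
width: 0.0146
grasp_force: 60.1
```

Request:
move_arm --pt "0 0 0.002 0 0 0 8" --pt "0 0 0.003 0 0 0 8" --pt "0 0 0.003 0 0 0 8"

```text
time: 9.22
ee_pos: [0.5207, -0.1949, 0.1339]
eef_rot: [3.141, -0.001, -0.234]
force: [-2.8, 0.8, 9.6]
width: 0.0142
grasp_force: 60.6
```

It made contact at the expected floor height, 9.6 N. Releasing and rising.

Request:
move_arm --pt "0 0 -0.005 0 0 0 8" --pt "0 0 -0.005 0 0 0 30" --pt "0 0 -0.005 0 0 0 30" --pt "0 0 -0.005 0 0 0 30" --pt "0 0 -0.04 0 0 0 30" --pt "0 0 -0.1 0 0 0 30" --pt "0 0 -0.18 0 0 0 40" --pt "0 0 -0.25 0 0 0 45"

```text
time: 9.88
ee_pos: [0.5188, -0.1941, 0.2563]
eef_rot: [-3.141, 0.004, -0.234]
force: [0.7, 1.2, 0.3]
width: 0.0447
grasp_force: 0.0
```

Run:
```python
from h import *
g=tipB+.1238*d
inc([('preB',g+.12*d,Rlean())],0); print(cur()[0])
```

```text
t 9.8833 w 0.0447 F [0.7307 1.2274 0.3164]
preB [-0.3112 -0.8467  0.1   ] [ 0.0287  0.1942 -0.0924]
[ 0.5188 -0.1941  0.2563]
```

Request:
move_arm --pt "-0.02 -0.02 -0.03 0 0 0 45" --pt "-0.311 -0.847 0.05 0.029 0.194 -0.092 45" --pt "-0.311 -0.847 0.05 0.029 0.194 -0.092 45" --pt "-0.311 -0.847 0.05 0.029 0.194 -0.092 45" --pt "-0.311 -0.847 0.05 0.029 0.194 -0.092 45" --pt "-0.311 -0.847 0.05 0.029 0.194 -0.092 45" --pt "-0.311 -0.847 0.05 0.029 0.194 -0.092 45" --pt "-0.311 -0.847 0.05 0.029 0.194 -0.092 45"

```text
time: 10.55
ee_pos: [0.4777, 0.1048, 0.2403]
eef_rot: [-3.141, -0.609, 0.062]
force: [1.6, -0.9, 0.1]
width: 0.0449
grasp_force: 0.0
```

Run:
```python
from h import *
g=tipB+.1238*d
inc([('preB',g+.12*d,Rlean())],0); print(cur()[0])
```

```text
t 10.55 w 0.0449 F [ 1.5557 -0.8675  0.0839]
preB [-0.0426 -0.299   0.0513] [ 0.0002  0.0004 -0.0007]
[0.4777 0.1048 0.2403]
```

Request:
move_arm --pt "-0.043 -0.2 0.02 0 0 -0.001 45" --pt "-0.043 -0.299 0.03 0 0 -0.001 45" --pt "-0.043 -0.299 0.051 0 0 -0.001 45" --pt "-0.043 -0.299 0.051 0 0 -0.001 45" --pt "-0.043 -0.299 0.051 0 0 -0.001 45" --pt "-0.043 -0.299 0.051 0 0 -0.001 45" --pt "-0.043 -0.299 0.051 0 0 -0.001 45" --pt "-0.043 -0.299 0.051 0 0 -0.001 45"

```text
time: 11.22
ee_pos: [0.4698, 0.252, 0.2117]
eef_rot: [3.139, -0.612, 0.066]
force: [0.4, 0.4, 0.3]
width: 0.0448
grasp_force: 0.0
```

Run:
```python
from h import *
g=tipB+.1238*d
inc([('preB',g+.12*d,Rlean()),('B',g,Rlean())],0); print(cur()[0])
p,c=cam('scene');q,ct=cam('top')
a=cv2.resize(p[90:260,290:420],None,fx=3.4,fy=3.4,interpolation=cv2.INTER_CUBIC)
b=cv2.resize(p[200:330,195:290],(330,451),interpolation=cv2.INTER_CUBIC);b=np.vstack([b,np.zeros((a.shape[0]-451,330,3),np.uint8)])
cv2.imwrite('pics/s8.png',np.hstack([a,b]));print(proj(c,tipB+.2*d),proj(c,tipB))
```

```text
t 11.2167 w 0.0448 F [0.4472 0.3555 0.2856]
preB [-0.0121 -0.0043  0.0025] [ 0.0005 -0.0004  0.0003]
B [-0.0124 -0.0046  0.2425] [ 0.0005 -0.0004  0.0003]
[0.4698 0.252  0.2117]
[365.5306 162.9702] [387.8524 220.9896]
```

View pics/s8.png

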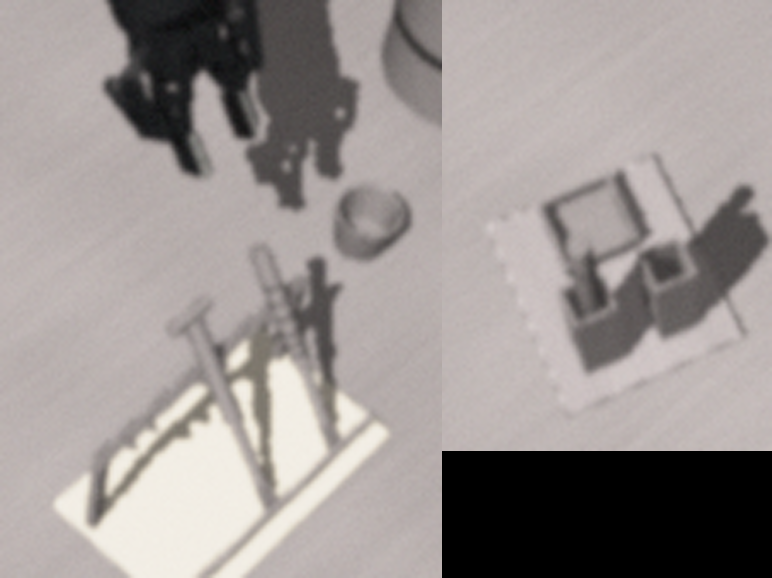

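Chisel A stands in bay 1, crop (588,290). The gripper straddles the axis of chisel B, whose top at crop (260,250) is scene (366.5,163.5) against a predicted (365.5,163). Going in.

Request:
move_arm --pt "-0.01 -0.004 0.06 0 0 0 45" --pt "-0.01 -0.004 0.12 0 0 0 45" --pt "-0.01 -0.004 0.18 0 0 0 45" --pt "-0.01 -0.004 0.242 0 0 0 45" --pt "-0.01 -0.004 0.242 0 0 0 45" --pt "-0.01 -0.004 0.242 0 0 0 45" --pt "-0.01 -0.004 0.242 0 0 0 8" --pt "-0.01 -0.004 0.242 0 0 0 8"

```text
time: 11.98
ee_pos: [0.5358, 0.2596, 0.1124]
eef_rot: [-3.142, -0.616, 0.066]
force: [-0.3, 0.0, -0.7]
width: 0.0216
grasp_force: 0.0
```

Request:
move_arm --pt "0 0 0 0 0 0 8" --pt "0 0 0 0 0 0 8" --pt "0 0 0 0 0 0 8"

```text
time: 12.23
ee_pos: [0.5358, 0.2602, 0.1125]
eef_rot: [3.141, -0.616, 0.068]
force: [-2.0, -1.4, 5.2]
width: 0.0145
grasp_force: 58.8
```

Run:
```python
from h import *
P,R,s=cur(); print(P,s['grasp_force'],'s along',(P-tipB)@d, 'perp',R.T@(P-tipB-d*((P-tipB)@d)))
inc([('up',P+[-.005,0,.05],R),('up2',P+[-.01,0,.17],R)],0)
```

```text
[0.5358 0.2602 0.1125] 58.768959045410156 s along 0.12568756212157575 perp [ 0.0035 -0.0017  0.    ]
t 12.2333 w 0.0145 F [-1.9548 -1.4021  5.2092]
up [ 0.0496 -0.0006 -0.0874] [0. 0. 0.]
up2 [ 0.1802 -0.0013 -0.289 ] [0. 0. 0.]
```

Request:
move_arm --pt "0.02 0 -0.035 0 0 0 8" --pt "0.05 -0.001 -0.088 0 0 0 8" --pt "0.08 -0.001 -0.14 0 0 0 8" --pt "0.13 -0.001 -0.22 0 0 0 8" --pt "0.18 -0.001 -0.29 0 0 0 8" --pt "0.18 -0.001 -0.29 0 0 0 8" --pt "0.18 -0.001 -0.29 0 0 0 8"

```text
time: 12.82
ee_pos: [0.5272, 0.2611, 0.287]
eef_rot: [-3.138, -0.622, 0.065]
force: [-0.1, 0.6, -0.3]
width: 0.0143
grasp_force: 59.4
```

Run:
```python
from h import *
P,R,s=cur(); print(P,s['width'])
inc([('ab2',[*(bays[2]+[0,.0]),.34],Rdown(yc))],0)
```

```text
[0.5272 0.2611 0.287 ] 0.014307815209538385
t 12.8167 w 0.0143 F [-0.1347  0.6413 -0.322 ]
ab2 [ 0.028  0.794 -0.113] [-0.0307 -0.1962  0.0925]
```

Request:
move_arm --pt "0.04 0 -0.07 0 0 0 8" --pt "0.03 0.1 -0.11 0 -0.05 0 8" --pt "0.028 0.794 -0.113 -0.031 -0.196 0.092 8" --pt "0.028 0.794 -0.113 -0.031 -0.196 0.092 8" --pt "0.028 0.794 -0.113 -0.031 -0.196 0.092 8" --pt "0.028 0.794 -0.113 -0.031 -0.196 0.092 8" --pt "0.028 0.794 -0.113 -0.031 -0.196 0.092 8" --pt "0.028 0.794 -0.113 -0.031 -0.196 0.092 8"

```text
time: 13.48
ee_pos: [0.5254, -0.0319, 0.33]
eef_rot: [3.133, 0.014, -0.235]
force: [1.2, 0.0, -1.2]
width: 0.0145
grasp_force: 59.4
```

Run:
```python
from h import *
P,R,s=cur(); print(P,s['width'])
inc([('ab2',[*(bays[2]+[0,.0]),.30],Rdown(yc))],0)
```

```text
[ 0.5254 -0.0319  0.33  ] 0.01445023382365175
t 13.4833 w 0.0145 F [ 1.2043  0.0076 -1.2104]
ab2 [0.0635 0.1998 0.0609] [ 0.0028  0.0046 -0.0005]
```

Request:
move_arm --pt "0.06 0.19 0.06 0.002 0.003 0 8" --pt "0.06 0.19 0.06 0.002 0.003 0 8" --pt "0.06 0.19 0.06 0.002 0.003 0 8" --pt "0.06 0.19 0.06 0.002 0.003 0 8" --pt "0.06 0.19 0.06 0.002 0.003 0 8" --pt "0.06 0.19 0.06 0.002 0.003 0 8" --pt "0.06 0.19 0.06 0.002 0.003 0 8" --pt "0.06 0.19 0.06 0.002 0.003 0 8"

```text
time: 14.15
ee_pos: [0.5321, -0.1277, 0.3045]
eef_rot: [3.14, -0.003, -0.231]
force: [0.5, 0.8, -1.0]
width: 0.0141
grasp_force: 59.3
```

Run:
```python
from h import *
P,R,s=cur(); print(P,s['eef_rot'])
inc([('ab2',[*bays[2],.27],Rdown(yc)),('in2',[*bays[2],.155],Rdown(yc))],0)
```

```text
[ 0.5321 -0.1277  0.3045] [ 3.1396 -0.0026 -0.2312]
t 14.15 w 0.0141 F [ 0.4811  0.8251 -1.0024]
ab2 [0.0048 0.0171 0.069 ] [ 0.0006 -0.0008  0.0008]
in2 [0.0042 0.0166 0.299 ] [ 0.0006 -0.0008  0.0008]
```

Request:
move_arm --pt "0.005 0.017 0.04 0 0 0.001 8" --pt "0.005 0.017 0.069 0 0 0.001 8" --pt "0.005 0.017 0.069 0 0 0.001 8" --pt "0.005 0.017 0.069 0 0 0.001 8" --pt "0.005 0.017 0.069 0 0 0.001 8"

```text
time: 14.57
ee_pos: [0.533, -0.1374, 0.2709]
eef_rot: [3.139, -0.004, -0.235]
force: [-0.8, -0.0, -0.8]
width: 0.0142
grasp_force: 59.4
```

Run:
```python
from h import *
P,R,s=cur(); print(P,s['eef_rot'])
inc([('ab2',[*bays[2],.27],Rdown(yc)),('in2',[*bays[2],.155],Rdown(yc))],0)
p,c=cam('scene'); print(proj(c,P-[0,0,.1257]), proj(c,[*bays[2],.106]))
cv2.imwrite('pics/s9.png',cv2.resize(p[200:330,195:290],None,fx=4.5,fy=4.5,interpolation=cv2.INTER_CUBIC))
```

```text
[ 0.533  -0.1374  0.2709] [ 3.1393 -0.0038 -0.2353]
t 14.5667 w 0.0142 F [-0.7552 -0.0162 -0.8303]
ab2 [-0.0014 -0.0014  0.0018] [ 0.0007 -0.0012 -0.0005]
in2 [-0.0022 -0.0019  0.2318] [ 0.0007 -0.0012 -0.0005]
[258.3175 269.2145] [259.2037 275.2363]
```

View pics/s9.png

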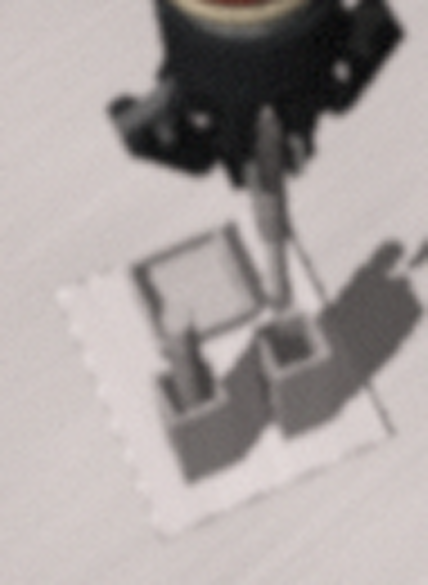

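The blade tip is at crop (283,312), in line with the mouth of bay 2 at (293,340). That was my 11th view, one over the allowed 10, so from here I'll check with numbers only. Descending.

Request:
move_arm --pt "0 -0.004 0.03 0 0 0 8" --pt "0 -0.004 0.08 0 0 0 8" --pt "0 -0.004 0.13 0 0 0 8" --pt "0 -0.004 0.17 0 0 0 8" --pt "0 -0.004 0.21 0 0 0 8" --pt "0 -0.004 0.232 0 0 0 8" --pt "0 -0.004 0.232 0 0 0 8" --pt "0 -0.004 0.232 0 0 0 8"

```text
time: 15.28
ee_pos: [0.5335, -0.1364, 0.1544]
eef_rot: [3.139, -0.003, -0.236]
force: [0.3, -1.1, -0.2]
width: 0.0141
grasp_force: 59.4
```

Request:
move_arm --pt "0 0 0.008 0 0 0 8" --pt "0 0 0.015 0 0 0 8" --pt "0 0 0.02 0 0 0 8" --pt "0 0 0.024 0 0 0 8" --pt "0 0 0.028 0 0 0 8" --pt "0 0 0.03 0 0 0 8" --pt "0 0 0.03 0 0 0 8"

```text
time: 15.87
ee_pos: [0.5329, -0.1363, 0.1384]
eef_rot: [3.139, -0.002, -0.236]
force: [1.6, -0.2, -1.7]
width: 0.0147
grasp_force: 59.4
```

Request:
move_arm --pt "0 0 0.002 0 0 0 8" --pt "0 0 0.003 0 0 0 8" --pt "0 0 0.003 0 0 0 8"

```text
time: 16.12
ee_pos: [0.5331, -0.1364, 0.1372]
eef_rot: [3.139, -0.002, -0.236]
force: [-0.2, 0.6, -1.8]
width: 0.0143
grasp_force: 59.4
```

Request:
move_arm --pt "0 0 0.002 0 0 0 8" --pt "0 0 0.003 0 0 0 8" --pt "0 0 0.003 0 0 0 8"

```text
time: 16.37
ee_pos: [0.5332, -0.1365, 0.1358]
eef_rot: [3.139, -0.002, -0.236]
force: [0.6, 0.5, -1.5]
width: 0.0146
grasp_force: 59.4
```

Request:
move_arm --pt "0 0 0.002 0 0 0 8" --pt "0 0 0.003 0 0 0 8" --pt "0 0 0.003 0 0 0 8"

```text
time: 16.62
ee_pos: [0.5339, -0.1367, 0.1356]
eef_rot: [3.139, -0.004, -0.236]
force: [-0.2, 0.9, 4.9]
width: 0.0148
grasp_force: 60.1
```

Request:
move_arm --pt "0 0 0.002 0 0 0 8" --pt "0 0 0.003 0 0 0 8" --pt "0 0 0.003 0 0 0 8"

```text
time: 16.87
ee_pos: [0.5347, -0.1369, 0.1356]
eef_rot: [3.139, -0.005, -0.236]
force: [-1.4, 0.7, 10.3]
width: 0.0147
grasp_force: 60.6
```

Contact with the floor at the expected height. Releasing with a small opening, since A stands next door.

Request:
move_arm --pt "0 0 -0.005 0 0 0 8" --pt "0 0 -0.005 0 0 0 28" --pt "0 0 -0.005 0 0 0 28" --pt "0 0 -0.005 0 0 0 28" --pt "0 0 -0.04 0 0 0 28" --pt "0 0 -0.1 0 0 0 28" --pt "0 0 -0.18 0 0 0 28" --pt "0 0 -0.28 0 0 0 28"

```text
time: 17.53
ee_pos: [0.5313, -0.1355, 0.2633]
eef_rot: [3.14, 0.003, -0.236]
force: [0.5, 0.5, 0.7]
width: 0.0279
grasp_force: 0.0
```

Run:
```python
from h import *
P,R,s=cur(); print(P,s['width'])
# pocket tray: rect fits + dark pocket blobs + vial pixels
s,cs=cam('scene');t,ct=cam('top')
for n,p,c,(x0,y0,x1,y1) in(('sc',s,cs,(157,322,208,384)),('top',t,ct,(389,149,409,195))):
    g=cv2.cvtColor(p,cv2.COLOR_BGR2GRAY)
    sub=g[y0:y1,x0:x1]
    m=((sub<(90 if n=='sc' else 70))).astype(np.uint8)
    k,l,st,ce=cv2.connectedComponentsWithStats(m)
    for i in range(1,k):
        if 4<st[i,4]<300: u,v=ce[i]+[x0,y0]; print(n,'dark',st[i,4],(u,v),onz(c,u,v,.016))
g=cv2.cvtColor(s,cv2.COLOR_BGR2GRAY); print(g[352:374,180:206])
g=cv2.cvtColor(t,cv2.COLOR_BGR2GRAY); print(g[150:168,386:410])
```

```text
[ 0.5313 -0.1355  0.2633] 0.027933139025504882
sc dark 5 (np.float64(183.6), np.float64(330.4)) [ 0.4941 -0.3496  0.016 ]
sc dark 13 (np.float64(173.46153846153845), np.float64(339.15384615384613)) [ 0.496  -0.3805  0.016 ]
sc dark 15 (np.float64(181.93333333333334), np.float64(352.26666666666665)) [ 0.5356 -0.3825  0.016 ]
sc dark 13 (np.float64(202.30769230769232), np.float64(357.15384615384613)) [ 0.5767 -0.3519  0.016 ]
top dark 12 (np.float64(399.0), np.float64(171.16666666666666)) [ 0.5349 -0.3821  0.016 ]
top dark 12 (np.float64(398.6666666666667), np.float64(183.75)) [ 0.4955 -0.3804  0.016 ]
[[ 82  39  31  40  73 159 230 243 245 244 245 245 245 243 239 222 166 112
   92  89 107 143 175 190 199 198]
 [ 86  48  34  46  94 177 232 244 245 245 245 245 245 245 243 234 200 141
  101  88  97 118 148 177 195 196]
 [126  78  66  91 150 212 238 244 246 245 246 245 246 245 244 240 226 181
  129  97  87  93 117 153 181 196]
 [186 152 144 167 206 233 242 244 245 245 245 245 245 245 245 242 233 204
  151 106  89  90  97 130 167 190]
 [230 221 219 225 234 243 244 245 246 245 245 246 245 24
[... 3025 characters left out ...]
73  72  73  74 171 132 112 168 178 179 176 172 166 183 209 221 223
  223 223 223 187 160 156]
 [ 95  72  73  74  73 170 181 178 217 222 223 222 222 219 223 223 223 223
  223 223 223 185 161 156]
 [127  84  73  74  69 170 218 223 223 223 222 222 222 223 223 223 223 223
  223 223 224 185 159 156]
 [153  97  73  74  72 171 218 222 223 222 223 223 222 224 223 224 223 223
  223 223 223 185 158 154]
 [152  95  73  73  71 171 218 223 222 223 223 223 222 223 223 223 223 223
  223 223 223 186 159 155]
 [154  97  73  74  72 171 219 223 223 222 223 222 223 223 224 224 223 224
  223 223 223 187 161 158]
 [155  96  75  73  72 171 218 223 223 223 222 223 222 224 223 223 223 224
  224 224 223 187 162 159]]
```

```bash
cat >> h.py <<'E'
vial=np.array([.5750,-.3845]); dish=np.array([.4378,-.1415])
E
python3 - <<'E'
from h import *
_,c=cam('scene');_,ct=cam('top')
print('seen cap on z.038', onz(c,191.8,363.5,.036), onz(ct,401,158,.036))
for z in(.004,.014,.038): print(z,proj(c,[*vial,z]),proj(ct,[*vial,z]))
P=cur()[0];print(P)
inc([('hi',[*vial,.20],Rdown(-2)),('pre',[*vial,.06],Rdown(-2))],0)
E
```

```text
seen cap on z.038 [ 0.5783 -0.3794  0.036 ] [ 0.573  -0.3843  0.036 ]
0.004 [191.4694 366.789 ] [398.659  159.0468]
0.014 [190.7691 365.876 ] [399.3964 158.5264]
0.038 [189.0443 363.6274] [401.2019 157.2523]
[ 0.5339 -0.1365  0.2662]
t 17.7333 w 0.0278 F [-0.4602  0.0301 -0.7223]
hi [0.1952 0.4626 0.1348] [ 0.0011 -0.0018 -0.0641]
pre [0.1935 0.4618 0.4148] [ 0.0011 -0.0018 -0.0641]
```

Request:
move_arm --pt "0.195 0.46 0.08 0 0 -0.064 34" --pt "0.195 0.46 0.08 0 0 -0.064 34" --pt "0.195 0.46 0.08 0 0 -0.064 34" --pt "0.195 0.46 0.08 0 0 -0.064 34" --pt "0.195 0.46 0.135 0 0 -0.064 34" --pt "0.195 0.46 0.135 0 0 -0.064 34" --pt "0.195 0.46 0.135 0 0 -0.064 34" --pt "0.195 0.46 0.2 0 0 -0.064 34"

```text
time: 18.4
ee_pos: [0.5752, -0.3878, 0.1666]
eef_rot: [3.135, -0.006, -0.039]
force: [0.9, 0.5, 2.2]
width: 0.034
grasp_force: 0.0
```

Request:
move_arm --pt "0 0 0.12 0 0 0 34" --pt "0 0 0.18 0 0 0 34" --pt "0 0 0.18 0 0 0 34" --pt "0 0 0.18 0 0 0 34"

```text
time: 18.73
ee_pos: [0.5696, -0.3788, 0.068]
eef_rot: [-3.136, 0.009, -0.035]
force: [-0.4, 0.5, -0.5]
width: 0.0338
grasp_force: 0.0
```

Run:
```python
from h import *
P=cur()[0];print(P)
inc([('pre',[*vial,.03],Rdown(-2)),('g',[*vial,-.017],Rdown(-2))],0)
```

```text
[ 0.5696 -0.3788  0.068 ]
t 18.7333 w 0.0338 F [-0.429   0.4578 -0.498 ]
pre [0.012  0.0114 0.0759] [-0.0019  0.0029 -0.0001]
g [0.0128 0.0119 0.1699] [-0.0019  0.0029 -0.0001]
```

Request:
move_arm --pt "0.01 0.01 0.05 -0.001 0.002 0 34" --pt "0.01 0.01 0.07 -0.001 0.002 0 34" --pt "0.01 0.01 0.07 -0.001 0.002 0 34" --pt "0.01 0.01 0.07 -0.001 0.002 0 34" --pt "0.01 0.01 0.07 -0.001 0.002 0 34"

```text
time: 19.15
ee_pos: [0.5801, -0.3889, 0.0425]
eef_rot: [3.134, -0.01, -0.035]
force: [-0.1, -0.3, 0.5]
width: 0.0339
grasp_force: 0.0
```

Run:
```python
from h import *
P=cur()[0];print(P)
inc([('g',[*vial,-.017],Rdown(-2))],0)
p,c=cam('scene')
for k in(.035,.04,.045):
  print(k,[proj(c,P+[0,sy*.018,k]).round(1) for sy in(-1,1)])
g=cv2.cvtColor(p,cv2.COLOR_BGR2GRAY)[345:372,172:206]; print('\n'.join(' '.join(f'{v//10:2d}' for v in r) for r in g))
```

```text
[ 0.5801 -0.3889  0.0425]
t 19.15 w 0.0339 F [-0.1248 -0.3157  0.4683]
g [-0.0117 -0.0092  0.1188] [ 0.0024 -0.0033 -0.0001]
0.035 [array([179.1, 368.1]), array([192.3, 357.5])]
0.04 [array([178.7, 367.6]), array([192., 357.])]
0.045 [array([178.2, 367.2]), array([191.6, 356.5])]
 4  6  7  6  3  2  2  3  3  3  3  4  5  3  2  2  1  1  1  1  1  2  1  2  2  2  1  2  1  1  2  4  7  8
 4  5  6  5  3  2  3  3  3  3  3  3  3  2  1  2  1  1  1  1  1  2  2  2  2  1  2  1  2  2  2  5  8  9
 4  4  4  3  2  3  4  4  4  5  4  3  3  2  2  2  1  1  1  1  1  2  2  1  1  1  2  2  2  2  3  6  8  9
 3  3  3  3  4  4  5  5  7  7  5  3  2  3  2  2  1  1  1  1  1  1  2  1  2  2  2  3  3  4  6  7  9  9
 4  4  4  4  5  5  6  7  8  7  5  3  2  3  2  1  1  1  1  1  1  2  2  2  2  4  5  5  6  7  8  9  9  9
 5  5  5  6  7  8  8  8  8  6  4  2  3  2  2  2  1  1  1  1  1  1  1  2  4  6  7  7  8  8  8  9  9  9
 6  6  7  8 10 11 10  8  6  4  3  2  3  2  1  1  1  1  1  1  1  1  2  2  5  7  8  9  9  9  9  9  9  9
 8  8  9 11 12 12 10  7  5  4  3  3  3  2  1  1  1  1  1  1  1  1  1  2  4  7  8  9  9  9  9  9  9  9
11 
[... 1234 characters left out ...]
3  6 15 23 24 25 25 25 25 25 24 22 17 14 13 12 11 11 14 20 23 24 25 25 25 25 25 24 23 18
 3  3  2  2  3  6 15 23 24 25 25 25 25 25 24 23 18 14 13 13 12 13 17 22 24 24 25 25 25 25 25 24 24 21
 3  3  2  2  3  6 13 20 24 24 25 25 25 25 24 24 20 16 16 15 15 17 21 24 24 25 25 25 25 25 25 24 24 22
 4  4  4  3  5  7 10 16 22 24 25 25 25 25 25 24 23 20 19 19 19 21 23 24 25 25 25 25 25 25 24 24 23 20
 9  7  5  5  6  8 10 12 18 23 24 25 25 25 25 24 24 23 23 22 23 24 24 25 25 25 25 25 25 24 24 23 21 20
15 11  8  7  8 11 11 12 17 23 24 25 25 25 25 25 24 24 24 24 24 24 25 25 25 25 25 25 24 23 22 20 19 20
19 17 13 11 13 16 16 16 19 22 24 24 25 25 25 25 25 25 25 24 25 25 25 25 25 25 24 24 23 21 19 19 20 21
```

Request:
move_arm --pt "-0.01 -0.009 0 0.002 -0.003 0 34" --pt "-0.01 -0.009 0.05 0.002 -0.003 0 34" --pt "-0.01 -0.009 0.05 0.002 -0.003 0 34" --pt "-0.01 -0.009 0.05 0.002 -0.003 0 34" --pt "-0.01 -0.009 0.05 0.002 -0.003 0 34" --pt "-0.01 -0.009 0.05 0.002 -0.003 0 34"

```text
time: 19.7
ee_pos: [0.575, -0.3843, 0.0164]
eef_rot: [3.141, 0.0, -0.035]
force: [-0.5, 0.7, -0.2]
width: 0.0338
grasp_force: 0.0
```

Run:
```python
from h import *
P=cur()[0];print(P,cur()[2]['eef_rot'])
inc([('g',[*vial,-.019],Rdown(-2))],0)
```

```text
[ 0.575  -0.3843  0.0164] [ 3.1411  0.0001 -0.0354]
t 19.7 w 0.0338 F [-0.5386  0.7165 -0.1562]
g [0.     0.0004 0.0708] [ 0.0001  0.     -0.0002]
```

Request:
move_arm --pt "0 0 0.03 0 0 0 34" --pt "0 0 0.06 0 0 0 34" --pt "0 0 0.071 0 0 0 34" --pt "0 0 0.071 0 0 0 34" --pt "0 0 0.071 0 0 0 8" --pt "0 0 0.071 0 0 0 8" --pt "0 0 0.071 0 0 0 8" --pt "0 0 0.071 0 0 0 8" --grip_force 30

```text
time: 20.37
ee_pos: [0.5746, -0.384, -0.02]
eef_rot: [-3.141, 0.001, -0.035]
force: [1.1, -0.0, -0.1]
width: 0.0126
grasp_force: 29.6
```

It's gripped: the width reads 12.6 mm, with the same 1.5 mm shortfall the 16 mm handles showed. Plucking it.

Request:
move_arm --pt "0 0 -0.02 0 0 0 8" --pt "0 0 -0.04 0 0 0 8" --pt "0 0 -0.1 0 0 0 8" --pt "0 0 -0.2 0 0 0 8" --pt "0 0 -0.24 0 0 0 8" --pt "0 0 -0.24 0 0 0 8"

```text
time: 20.87
ee_pos: [0.5801, -0.3884, 0.1113]
eef_rot: [3.131, -0.013, -0.035]
force: [0.6, -0.4, 1.6]
width: 0.0125
grasp_force: 29.6
```

Run:
```python
from h import *
P,R,s=cur();print(P,s['width'],s['grasp_force'])
w=[.42,-.33,.13]
inc([('via',w,Rdown(-8)),('dish',[*dish,.10],Rdown(yc))],0)
p,c=cam('scene');g=cv2.cvtColor(p,cv2.COLOR_BGR2GRAY)
print('pocket px min', g[360:372,186:196].min(), proj(c,[*vial,.012]))
# dish: re-measure via edges, bays line
for z in(.024,): print('dish pred px',proj(c,[*dish,z]))
```

```text
[ 0.5801 -0.3884  0.1113] 0.012515893954877467 29.63616594672203
t 20.8667 w 0.0125 F [ 0.6454 -0.3568  1.5562]
via [-0.3236 -0.1049 -0.0426] [ 0.0031 -0.0043  0.0332]
dish [-0.3021 -0.4836  0.0137] [ 0.0029 -0.0045  0.0632]
pocket px min 159 [190.91   366.0597]
dish pred px [236.6364 262.602 ]
```

Request:
move_arm --pt "-0.323 -0.104 -0.03 0.003 -0.004 0.033 8" --pt "-0.323 -0.104 -0.03 0.003 -0.004 0.033 8" --pt "-0.323 -0.104 -0.03 0.003 -0.004 0.033 8" --pt "-0.323 -0.104 -0.03 0.003 -0.004 0.033 8" --pt "-0.323 -0.104 -0.03 0.003 -0.004 0.033 8" --pt "-0.323 -0.104 -0.03 0.003 -0.004 0.033 8"

```text
time: 21.42
ee_pos: [0.4117, -0.3238, 0.1134]
eef_rot: [-3.13, 0.018, -0.14]
force: [-0.0, -0.2, 0.4]
width: 0.0129
grasp_force: 29.7
```

```bash
sed -i 's/dish=np.array(\[.4378,-.1415\])/dish=np.array([.4388,-.1390])/' h.py
python3 - <<'E'
from h import *
P,R,s=cur();print(P,s['width'],s['grasp_force'])
inc([('dish',[*dish,.08],Rdown(yc))],0)
E
```

```text
[ 0.4117 -0.3238  0.1134] 0.012917455977035863 29.662547260522842
t 21.4167 w 0.0129 F [-0.048  -0.1592  0.416 ]
dish [ 0.0031 -0.3728  0.0711] [-0.0034  0.0058  0.0297]
```

Request:
move_arm --pt "0 -0.372 0.05 0 0 0.03 8" --pt "0 -0.372 0.05 0 0 0.03 8" --pt "0 -0.372 0.05 0 0 0.03 8" --pt "0 -0.372 0.05 0 0 0.03 8" --pt "0 -0.372 0.05 0 0 0.03 8" --pt "0 -0.372 0.05 0 0 0.03 8" --pt "0 -0.372 0.05 0 0 0.03 8"

```text
time: 22.0
ee_pos: [0.4418, -0.1411, 0.0918]
eef_rot: [-3.134, 0.014, -0.23]
force: [-0.1, 0.1, 0.8]
width: 0.0125
grasp_force: 29.7
```

Request:
move_arm --pt "0 0 0 0 0 0 8" --pt "0 0 0 0 0 0 8" --pt "0 0 0 0 0 0 8"

```text
time: 22.25
ee_pos: [0.4411, -0.1431, 0.092]
eef_rot: [-3.134, 0.014, -0.235]
force: [0.4, -0.7, 0.4]
width: 0.0126
grasp_force: 29.7
```

Run:
```python
from h import *
P,R,s=cur();print(P,s['eef_rot'])
inc([('dish',[*dish,.04],Rdown(yc)),('low',[*dish,-.005],Rdown(yc))],0)
```

```text
[ 0.4411 -0.1431  0.092 ] [-3.1343  0.0143 -0.2349]
t 22.25 w 0.0126 F [ 0.3629 -0.7403  0.4031]
dish [-0.0048 -0.0062  0.1041] [-0.0023  0.0045 -0.0004]
low [-0.0035 -0.0055  0.1941] [-0.0023  0.0045 -0.0004]
```

Request:
move_arm --pt "-0.004 -0.006 0.05 -0.002 0.0045 0 8" --pt "-0.004 -0.006 0.1 -0.002 0.0045 0 8" --pt "-0.004 -0.006 0.15 -0.002 0.0045 0 8" --pt "-0.004 -0.006 0.18 -0.002 0.0045 0 8" --pt "-0.004 -0.006 0.194 -0.002 0.0045 0 8" --pt "-0.004 -0.006 0.204 -0.002 0.0045 0 8" --pt "-0.004 -0.006 0.204 -0.002 0.0045 0 8" --pt "-0.004 -0.006 0.204 -0.002 0.0045 0 8"

```text
time: 22.92
ee_pos: [0.4387, -0.138, -0.0096]
eef_rot: [-3.14, -0.0, -0.234]
force: [0.3, -0.1, -0.2]
width: 0.0126
grasp_force: 29.7
```

Request:
move_arm --pt "0 0 0.004 0 0 0 8" --pt "0 0 0.006 0 0 0 8" --pt "0 0 0.006 0 0 0 8"

```text
time: 23.17
ee_pos: [0.4384, -0.1374, -0.0128]
eef_rot: [-3.14, -0.0, -0.233]
force: [-1.3, 0.4, 1.0]
width: 0.0128
grasp_force: 29.7
```

Request:
move_arm --pt "0 0 0.002 0 0 0 8" --pt "0 0 0.003 0 0 0 8" --pt "0 0 0.003 0 0 0 8"

```text
time: 23.42
ee_pos: [0.4378, -0.1371, -0.0149]
eef_rot: [-3.14, 0.001, -0.233]
force: [1.0, 0.8, -0.6]
width: 0.0127
grasp_force: 29.7
```

Request:
move_arm --pt "0 0 0.002 0 0 0 8" --pt "0 0 0.003 0 0 0 8" --pt "0 0 0.003 0 0 0 8"

```text
time: 23.67
ee_pos: [0.438, -0.1372, -0.016]
eef_rot: [-3.14, 0.001, -0.233]
force: [-1.3, 0.6, 3.3]
width: 0.0127
grasp_force: 30.1
```

Contact with the dish floor at the expected height. Releasing and rising.

Request:
move_arm --pt "0 0 0 0 0 0 20" --pt "0 0 0 0 0 0 20" --pt "0 0 0 0 0 0 20" --pt "0 0 -0.02 0 0 0 20" --pt "0 0 -0.05 0 0 0 20" --pt "0 0 -0.1 0 0 0 30" --pt "0 0 -0.18 0 0 0 30" --pt "0 0 -0.26 0 0 0 30"

```text
time: 24.33
ee_pos: [0.4363, -0.1366, 0.1142]
eef_rot: [-3.139, 0.004, -0.233]
force: [0.8, -1.1, -0.4]
width: 0.0302
grasp_force: 0.0
```

Request:
move_arm --pt "0 0.1 -0.1 0 0 0 30" --pt "0 0.3 -0.2 0 0 0 30" --pt "-0.1 0.5 -0.3 0 0 0 30" --pt "-0.1 0.7 -0.3 0 0 0 30" --pt "-0.1 0.7 -0.3 0 0 0 30" --pt "-0.1 0.7 -0.3 0 0 0 30" --pt "-0.1 0.7 -0.3 0 0 0 30" --pt "-0.1 0.7 -0.3 0 0 0 30"

```text
time: 25.0
ee_pos: [0.3278, -0.4185, 0.2476]
eef_rot: [-3.141, 0.0, -0.234]
force: [0.9, -0.6, 0.5]
width: 0.0299
grasp_force: 0.0
```

Run:
```python
from h import *
P,R,s=cur();print(P,s['time'],s['joint_velocities'])
p,c=cam('scene');cv2.imwrite('pics/end.png',p);t,ct=cam('top')
p0=cv2.imread('pics/scene0.png')
df=cv2.absdiff(p,p0).max(2)
def show(g): print('\n'.join(' '.join(f'{v//10:2d}' for v in r) for r in g))
g=cv2.cvtColor(p,cv2.COLOR_BGR2GRAY)
print('dish',proj(c,[.438,-.1372,.009]),proj(c,[.438,-.1372,.043]));show(g[245:278,222:258])
for b in(1,2): print(b,'top pred',proj(c,[*bays[b],.209]),'rim',proj(c,[*bays[b],.106]))
show(g[248:295,225:270])
```

```text
[ 0.3278 -0.4185  0.2476] 25.0 [-0.7462  0.3998 -0.67    0.0073  0.2656 -0.7393]
dish [238.4447 263.9686] [237.3751 258.7215]
18 18 18 18 18 18 18 18 18 18 18 18 18 18 19 18 19 19 19 19 19 19 19 19 19 19 19 19 18 18 17 17 18 17 15 15
18 18 18 18 18 18 18 18 18 18 18 18 18 19 19 19 19 19 19 19 19 19 19 19 19 19 19 19 18 18 18 18 18 18 16 15
18 18 18 18 18 18 18 18 19 18 18 19 18 19 19 19 19 19 19 19 19 19 19 18 18 19 19 20 19 19 19 19 19 18 17 15
18 18 18 18 18 18 18 18 18 18 18 18 18 19 19 19 19 19 19 19 19 19 18 17 17 18 19 20 19 19 19 19 19 19 18 15
18 18 18 18 18 18 18 18 18 18 18 19 19 19 19 19 19 19 18 18 18 17 17 15 14 16 18 19 19 20 19 19 19 19 18 16
18 18 18 18 18 18 18 18 18 18 19 19 19 19 19 19 18 18 17 17 17 16 15 12 11 13 17 19 19 20 19 19 19 19 19 17
18 18 18 18 18 18 18 18 18 18 19 19 18 18 18 18 17 16 15 14 15 15 13 10  9 12 16 18 19 19 19 19 19 19 19 18
18 18 18 18 18 18 18 18 18 18 18 18 18 17 17 16 14 14 13 13 14 14 13 10  9 11 14 18 19 19 19 19 19 19 19 19
18 18 18 18 18 18 19 19 18 18 18 17 16 15 14 13 12 12 12 13 14 15 14 12  9 10 13 16 19 19 19 19 19 19 19 19
18
[... 8344 characters left out ...]
9  9  9 10 10 10  9  9  9
20 19 19 19 18 16 15 13 10  8  9 11 12 12 12 13 13 12 12 11 10  9  9  9  9  9  9  9  9  8  9 11 11 10 10  9  9 10 10 10 10  9  9  9 10
20 19 19 19 18 16 15 14 12  9 10 12 13 13 13 13 12 11 10 10  9  9  9  9  9  9  9  9  9  8  9 10 11 10 10  9  9  9  9 10 10 10 10 10 11
19 19 19 19 19 17 15 14 13 12 12 12 13 12 11 11 10 10 10  9  9  9  9  9  8  9  8  9  9  9  9 11 11 10 10 10 10 10 10 10 10 10 10 11 14
20 20 19 19 19 17 15 14 14 12 12 11 11 11 10 10 10  9 10  9  9  9  9  9  9  9  9  9  9 10 11 12 11 10 10  9 10 10 10 10 10 11 13 14 17
19 20 19 19 19 18 15 14 13 11 10 10 10  9  9 10 10  9  9 10 10  9  9  9  9  9  9  9 10 13 15 14 12 11 10  9 10 10 11 12 13 14 16 17 19
```

Numerically, the vial stands in the dish at px (238,260). Chisel A's top is at about (235,271) over bay 1, and chisel B's is at about (259,263) over bay 2. Let the arm settle, then hand in.

Request:
move_arm --pt "0 0 0 0 0 0 30" --pt "0 0 0 0 0 0 30" --pt "0 0 0 0 0 0 30" --pt "0 0 0 0 0 0 30"

```text
time: 25.43
ee_pos: [0.3294, -0.4153, 0.2454]
eef_rot: [-3.139, 0.002, -0.231]
force: [0.1, -0.5, -0.4]
width: 0.0307
grasp_force: 0.0
```

```bash
python3 -c "
from h import *
print(manip.close_job())"
```

```text
the job is handed in; nothing more can be done
None
```

I handed the job in at about 25 s: both chisels stand blade down in their bays, each let go only after its blade touched the floor, and the vial stands in the dish; on the first grasp the fingers shut on chisel A's top and pressed it with about 10 N, I viewed 11 pictures instead of the allowed 10, and the final state was checked from pixel values only.

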